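# Start the curing lamp's timer

## Task

The glue in the clamped rosewood mount has to be cured: on the green timer box, twist the brass knob clockwise (seen from above) all the way to its stop, then let it go so that it springs back to rest. The red and blue boxes run other equipment: do not turn their knobs.

Things in the scene. Friction and masses are not known exactly. Their poses are not given: they have to be found in the camera images.
- green_knob_grip (a point): Grip point on the vertical axis of the green box's brass knob, 76 mm above the table. The knob's upright bar is 44 mm long (point x), 14 mm thick (y), its top 86 mm above the table; below it a flat skirt 46 mm across, top at 52 mm, on a fixed box 84 x 84 x 48 mm high. The point turns with the knob; a black line on top marks the -x end, which at rest points along world -x within 30 degrees.
- green_knob (a joint): Angle of the green box's knob, rad: 0 at rest, grows as it turns clockwise seen from above (the point's yaw falls by as much), stop at 1.05 (60 degrees). A spring drives it back: 0.024 N m at rest, 0.066 N m at the stop; let go, it is back at rest in about 0.4 s.
- red_knob (a joint): Angle of the knob on the red box (same shape as the green one, 140 mm or more from it, centre to centre), rad: 0 at rest, grows clockwise to 1.05. To be left alone.
- blue_knob (a joint): Angle of the knob on the blue box (same shape as the green one, 140 mm or more from it, centre to centre), rad: 0 at rest, grows clockwise to 1.05. To be left alone.

How it is judged (in metres and radians):
On the way:
1. the green box's knob is turned clockwise to its stop (within 10 degrees) (value of joint green_knob above 0.875 rad), for 0.2 s.
At the end, for the whole second after the job is handed in: The green knob has been at its stop (within 10 degrees, for 0.2 s) and is back at rest, and the red and blue knobs are at rest, all three within 10 degrees (value of joint each of green_knob, red_knob, blue_knob below 0.175 rad); the robot touches nothing.
It fails at once if the red or the blue box's knob is turned by more than 15 degrees (value of joint any of red_knob, blue_knob above 0.26 rad).
It also fails if it takes over 32 s, if anything falls off the work surface, if the arm or the gripper's body presses on something with over 40 N, if the wrist force passes 120 N, or if a joint passes its speed limit or range.

## Robot

A 6-joint arm with a two-finger parallel gripper is mounted at the origin on the work surface. World frame = base frame: x ahead of the robot, y to its left, z up, the work surface at z = 0. Lengths are in mm, angles in rad, forces in N, time in s.
With the tool pointing down it reaches from about 350 to 875 mm from the base axis. Payload 4.2 kg.
Tool frame: the origin (TCP) lies at the very end of the fingers, on their centre line; the grasp point (between the pads) lies 19 mm behind it; z points along the fingers, y is the direction in which the jaws open and shut (so a half turn about z gives the same grasp; the last joint's range is limited). The gripper opens to 85 mm and grips with 20 to 120 N. Pads are 22 mm wide; open, the fingers measure 114 mm over their backs; the gripper's body (76 mm by 85 mm) begins 54 mm behind the grasp point. The pads swing forward as they close: fully open they stand 13 mm farther back than shut.
Start: joints at [1.533, 0.385, 0.008, 0, -1.194, -0.259], TCP at [182.756, 597.662, 231.312] pointing down, gripper open.
Joint ranges: [-3.14, 3.14], [-1.21, 2.06], [-1.07, 1.41], [-3.16, 2.05], [-2.99, -0.16], [-3.1, 3.1]. Speed limits (rad/s): [2.79, 2.79, 3.14, 3.14, 3.14, 3.14].

## Interface

Orientations are given as a unit quaternion [x, y, z, w].
In Python, from bench import telemetry, eyes, arm gives the robot as it stands. The module is installed in compiled form; this text tells all that it offers.
- The arm moves only by the tool move_arm, never from a script. Its argument "deltas" is text: rows parted by semicolons, each of 6 numbers parted by spaces: the shift along the tool's x, y, z in cm, then the turn, a rotation vector about the tool's x, y, z in rad. A call has 1 to 12 rows; each row shifts and turns the commanded pose from where the row before left it, along the tool's axes as they then stand; what a row does not reach is not made up. A row lasts 1/8 s, in which the tool goes at most 62.5 mm and 10.7 degrees, less where a joint would pass 70% of its speed; a pose out of reach is approached as far as the arm can. A call is refused whole if a number of a shift passes 6.25 or a number of a turn 0.188, either way. A call with a gripper value outside its range is refused whole. "grip" is the finger opening in cm, from 0 to 8.54, set as the call begins (left out, the last holds). The fingers move at their own pace and stop on an object; the grip force is fixed at half the most. Time passes only in rows, so rows that do not move let the fingers close. It gives the time, the measured TCP pose, the force and the opening at its end, in the units of the state.
- telemetry.read_state(): the state, without advancing time (a new reading comes with each control period).
- eyes.get_image(name): name is "side" or "top"; returns a dict with "pixels" (400x640x3 uint8, blue, green, red), "range_z" (400x640 float32, mm along the optical axis (not along the pixel's ray), 0 where there is no reading), "fx", "fy", "cx", "cy" (pixels), "origin" and "orientation" of the camera in the world. Camera axes: x right, y up, looking along -z (the intrinsics and any distortion apply to the point x, -y, -z); pixel columns grow to the right and rows downward; lengths in mm; the calibration is good to about 2 mm. A picture is of the moment at which its call begins.
- arm.job_done(): hands the job in, once; it reports no verdict.
Trained networks look in a picture, given as the dict that the camera call returned (one of the last four; its "shot" number tells which), for a name from the list of things; names that differ only in an ending like _2 or _b are one class to them, and where a whole thing is asked for, a point or a joint stands for the part that bears it (a point fixed in the world has none). Each returns a list of dicts, best first, with "p" (0 to 1); they miss things now and then, are a little off and sometimes report something else, mostly with a low value. They report only what shows in the picture. A call takes as long as a camera call.
- eyes.boxes_of(picture, name): "point" ([x, y, z] in mm, in world coordinates, good to about 4 mm: the middle of the surface that is visible of it).
The state is a dict: "clock": time; "joints": joint angles; "joint_vel": joint speeds; "joint_efforts": joint torques, N m; "position": TCP position; "ee_rot": TCP orientation; "contact_force": force on the tool from outside, world axes, zero at the start; "wrist_torque": the same for the moment, N m; "gripper_width": finger opening in mm.
Only numpy, scipy, OpenCV 4.12 (cv2) and the standard library are available. Lean on these libraries where they do the work, as an engineer would, in place of code of your own. Each camera call takes 0.05 s, during which the arm holds its last target.

## Working session

There is one attempt and no reset: what is moved stays moved. The work goes in short steps, Python scripts to look and compute and a tool call to move; the robot and the scene stay as the last step left them, time stands still between calls to the robot, and variables do not carry over. Pictures are saved under pics/ and viewed, and the job is handed in when it is done.

Besides the shell and the picture viewer there is one more tool, called after ">>>" in YAML: its name, and indented under it one key for each argument. move_arm: Moves the arm, as the interface text tells. Its arguments: {"type":"object","properties":{"deltas":{"type":"string"},"grip":{"type":"number"}},"required":["deltas"]}

```bash
mkdir -p pics; python3 - <<'E'
from bench import telemetry, eyes
import cv2, pickle
s=telemetry.read_state(); print({k:s[k] for k in('clock','position','ee_rot','gripper_width','contact_force')})
for n in('top','side'):
    p=eyes.get_image(n); cv2.imwrite(f'pics/{n}0.png',p['pixels']); pickle.dump(p,open(f'{n}0.pkl','wb'))
    print(n,{k:p[k] for k in p if k not in('pixels','range_z')})
    for q in('green_knob_grip','green_knob','red_knob','blue_knob'): print(q,[(b['p'],b['point']) for b in eyes.boxes_of(p,q)])
E
```

```text
{'clock': 0.0, 'position': array([182.61307923, 597.10622846, 230.23480237]), 'ee_rot': array([ 9.88992527e-01, -1.47961437e-01, -1.10112921e-04,  1.08753337e-03]), 'gripper_width': 85.37301255229896, 'contact_force': array([-0.39790727, -0.48170688, -1.28182442])}
top {'fx': 447.3676089739638, 'fy': 447.3676089739638, 'cx': 311.7136328046391, 'cy': 193.75619263286603, 'origin': array([332.97174621, -12.81726578, 946.15281159]), 'orientation': array([ 0.07099835, -0.07095691, -0.70244367,  0.7046256 ]), 'shot': 1}
green_knob_grip [(0.97, [513.8, -220.4, 69.7])]
green_knob [(0.74, [508.7, -222.9, 69.1])]
red_knob [(0.75, [471.5, -25.7, 52.6])]
blue_knob [(0.62, [554.3, 204.7, 60.4])]
side {'fx': 459.84447626401055, 'fy': 459.84447626401055, 'cx': 325.8064577203303, 'cy': 198.95996354686437, 'origin': array([ 223.90905623, -443.86154571,  617.53863644]), 'orientation': array([ 0.37249173, -0.11197877, -0.26515901,  0.88227057]), 'shot': 2}
green_knob_grip [(0.86, [508.9, -238.4, 61.3])]
green_knob [(0.82, [510.7, -237.3, 60.0])]
red_knob [(0.88, [468.3, -37.1, 68.3])]
blue_knob [(0.57, [554.8, 202.9, 66.2])]
```

View pics/top0.png

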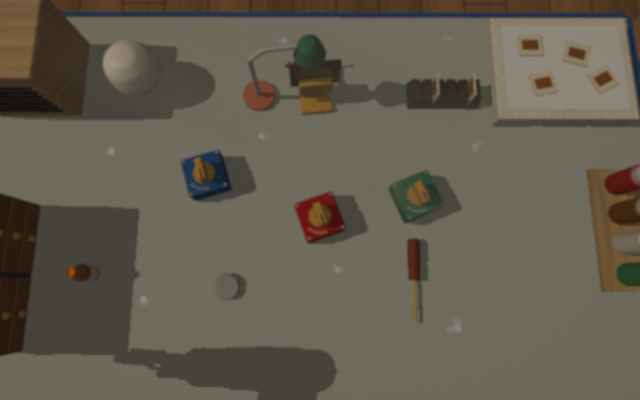

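View pics/side0.png

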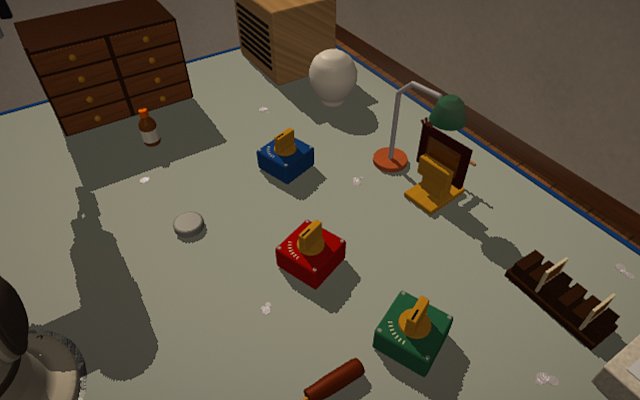

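```bash
cat > h.py <<'E'
import numpy as np
from scipy.spatial.transform import Rotation as R
def cloud(p):
    z=p['range_z'];v,u=np.mgrid[:400,:640]
    P=np.stack([(u-p['cx'])/p['fx']*z,-(v-p['cy'])/p['fy']*z,-z],-1)
    W=P@R.from_quat(p['orientation']).as_matrix().T+p['origin']
    W[z<=0]=np.nan
    return W
E
python3 - <<'E'
from h import *
import pickle,cv2
for n in('top','side'):
    p=pickle.load(open(n+'0.pkl','rb'));W=cloud(p)
    for nm,c in(('green',(511,-228)),('red',(470,-31)),('blue',(554,204))):
        m=(np.hypot(W[...,0]-c[0],W[...,1]-c[1])<40)&(W[...,2]>76)&(W[...,2]<100)
        q=W[m]
        if len(q)<5: print(n,nm,len(q));continue
        r=cv2.minAreaRect(q[:,:2].astype(np.float32)); _,_,vt=np.linalg.svd(q[:,:2]-q[:,:2].mean(0))
        print(n,nm,len(q),q.mean(0).round(1),np.median(q[:,2]).round(1),r,np.degrees(np.arctan2(vt[0,1],vt[0,0])))
E
```

```text
top green 183 [ 514.9 -227.7   85.7] 86.4 ((515.7093505859375, -228.37062072753906), (43.733551025390625, 14.720947265625), 22.31017303466797) -156.4401913113372
top red 169 [470.4 -27.8  86.1] 86.3 ((471.15802001953125, -27.730972290039062), (43.48054122924805, 13.886797904968262), 20.062053680419922) -159.9317144306183
top blue 169 [559.3 210.4  85.8] 86.3 ((560.3868408203125, 211.5901641845703), (44.92884063720703, 14.627859115600586), 17.37690544128418) -162.62478946843612
side green 366 [ 509.3 -231.8   85.4] 86.2 ((511.4461975097656, -230.2465362548828), (44.53380584716797, 14.190763473510742), 23.270896911621094) -157.71853264339643
side red 282 [466.1 -31.7  84.7] 86.2 ((467.4512634277344, -29.577186584472656), (44.762451171875, 14.723392486572266), 19.005952835083008) -161.25568584743834
side blue 178 [555.8 207.2  84.4] 85.5 ((557.0697021484375, 210.11293029785156), (45.34788131713867, 15.516345024108887), 16.812273025512695) -165.61217453565314
```

The top picture shows the green box at (415,196), the red at (319,217) and the blue at (206,174); in the side picture the green box is at (413,330). The green bar's centre is about (513.5, -229.3) with a yaw of about 23°. Staying at z = 230 is clear of everything on the way.

>>> move_arm:
  deltas: "3.5 4.3 0 0 0 0;3.5 4.3 0 0 0 0;3.5 4.3 0 0 0 0;3.5 4.3 0 0 0 0;3.5 4.3 0 0 0 0;3.5 4.3 0 0 0 0;3.5 4.3 0 0 0 0;3.5 4.3 0 0 0 0;3.5 4.3 0 0 0 0;3.5 4.3 0 0 0 0;3.5 4.3 0 0 0 0;3.5 4.3 0 0 0 0"
  grip: 8.54

```text
clock: 2.0
position: [434.0, -20.4, 231.9]
ee_rot: [0.989, -0.148, 0.001, -0.0]
contact_force: [0.8, 0.5, 0.8]
gripper_width: 85.3
```

>>> move_arm:
  deltas: "3.4 4.4 0 0 0 0;3.4 4.4 0 0 0 0;3.4 4.4 0 0 0 0;3.4 4.4 0 0 0 0;0 0 0 0 0 -0.174;0 0 0 0 0 -0.174;0 0 0 0 0 -0.174;0 0 0 0 0 -0.173;0 0 0 0 0 0;0 0 0 0 0 0"

```text
clock: 3.25
position: [512.1, -226.7, 231.4]
ee_rot: [0.98, 0.197, 0.0, 0.0]
contact_force: [-0.4, -1.1, 0.6]
gripper_width: 85.4
```

```bash
cat > go.py <<'E'
from h import *
from bench import telemetry
def to(x,y,z,yaw):
    s=telemetry.read_state(); M=R.from_quat(s['ee_rot']).as_matrix()
    print('t',s['clock'],'pos',s['position'].round(1),'yaw',np.degrees(np.arctan2(M[1,0],M[0,0])).round(2),'z',M[:,2].round(3),'F',s['contact_force'].round(1),'T',np.round(s['wrist_torque'],3),'w',s['gripper_width'],'j',np.round(s['joints'],2))
    print('tool shift cm',((np.array([x,y,z])-s['position'])@M/10).round(2),'turn z',-(np.radians(yaw)-np.arctan2(M[1,0],M[0,0])))
E
python3 -c "
from go import *
to(513.5,-229.3,59,22.8)
from bench import eyes
import cv2
p=eyes.get_image('side');cv2.imwrite('pics/side1.png',p['pixels'])"
```

```text
t 3.25 pos [ 512.1 -226.7  231.4] yaw 22.68 z [ 0. -0. -1.] F [-0.4 -1.1  0.6] T [0.018 0.005 0.03 ] w 85.37625568986603 j [-0.13  0.27 -0.15  0.   -1.14  2.09]
tool shift cm [ 0.03  0.3  17.24] turn z -0.0021760802908207255
```

View pics/side1.png

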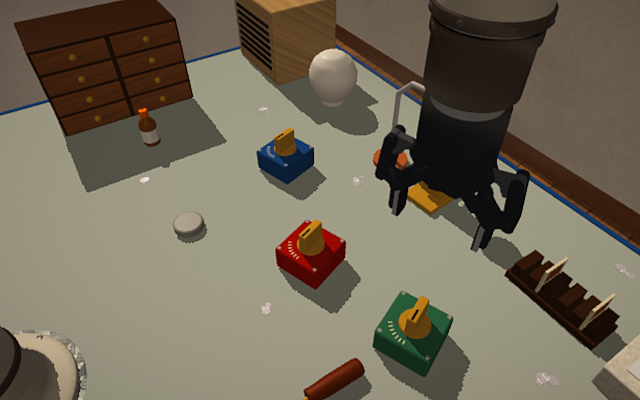

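```bash
python3 -c "
from h import *
import pickle
for n in('side','top'):
  p=pickle.load(open(n+'0.pkl','rb'))
  for P in([512,-227,231.4],[512,-227,86]):
    c=(np.array(P)-p['origin'])@R.from_quat(p['orientation']).as_matrix()
    print(n,P,p['cx']+p['fx']*c[0]/-c[2],p['cy']-p['fy']*c[1]/-c[2])
"
```

```text
side [512, -227, 231.4] 434.1130262582587 234.6350918759722
side [512, -227, 86] 416.2258219120251 306.7603784602752
top [512, -227, 231.4] 442.1212586352757 174.3074289700266
top [512, -227, 86] 420.9538957457885 192.25104491509398
```

>>> move_arm:
  deltas: "0 0.3 3 0 0 0;0 0 3 0 0 0;0 0 3 0 0 0;0 0 2.2 0 0 0;0 0 0 0 0 0"

```text
clock: 3.92
position: [512.1, -229.2, 117.7]
ee_rot: [0.98, 0.197, -0.002, -0.001]
contact_force: [-0.2, -0.3, 0.9]
gripper_width: 85.4
```

```bash
python3 -c "
from go import *
to(513.5,-229.3,59,22.8)
from bench import eyes
import cv2
p=eyes.get_image('side');cv2.imwrite('pics/side2.png',p['pixels'][100:,250:])
p=eyes.get_image('top');cv2.imwrite('pics/top2.png',p['pixels'][100:,250:])"
```

```text
t 3.925 pos [ 512.1 -229.2  117.7] yaw 22.75 z [-0.004  0.001 -1.   ] F [-0.2 -0.3  0.9] T [-0.02  -0.031 -0.012] w 85.43779790800959 j [-0.13  0.39 -0.3  -0.   -0.89  2.1 ]
tool shift cm [0.15 0.07 5.87] turn z -0.0009022445703320559
```

View pics/side2.png

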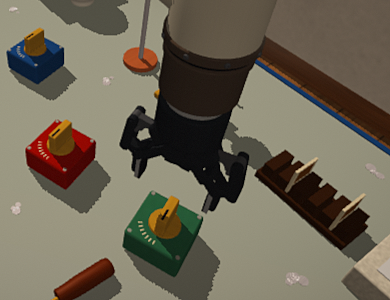

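View pics/top2.png

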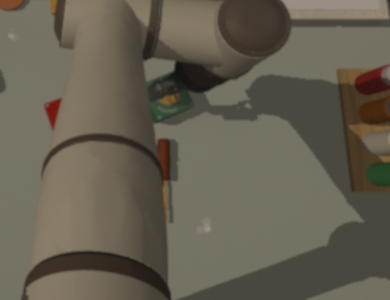

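The side picture shows the fingertips at crop pixels (133,180) and (208,208). They straddle the green bar at (165,215), and nothing else is near.

>>> move_arm:
  deltas: "0.1 0 2 0 0 0;0 0 2 0 0 0;0 0 1.2 0 0 0;0 0 0.6 0 0 0;0 0 0 0 0 0;0 0 0 0 0 0"

```text
clock: 4.78
position: [514.7, -229.2, 62.0]
ee_rot: [0.98, 0.198, 0.001, 0.0]
contact_force: [0.1, -0.7, -0.4]
gripper_width: 85.7
```

>>> move_arm:
  deltas: "0 0 0 0 0 0;0 0 0 0 0 0;0 0 0 0 0 0;0 0 0 0 0 0;0 0 0 0 0 0;0 0 0 0 0 0;0 0 0 0 0 0;0 0 0 0 0 0"
  grip: 1.0

```text
clock: 5.78
position: [514.3, -229.4, 61.6]
ee_rot: [0.98, 0.198, 0.0, 0.0]
contact_force: [-0.6, -3.1, 3.0]
gripper_width: 13.1
```

```bash
python3 -c "
from go import *
to(513.5,-229.3,59,22.8)
from bench import eyes
import cv2
p=eyes.get_image('side');cv2.imwrite('pics/side3.png',cv2.resize(p['pixels'][200:,300:550],None,fx=3,fy=3))"
```

```text
t 5.775 pos [ 514.3 -229.4   61.6] yaw 22.82 z [ 0. -0. -1.] F [-0.6 -3.1  3. ] T [-0.848  0.147  0.01 ] w 13.143616857068913 j [-0.13  0.46 -0.36  0.   -0.75  2.1 ]
tool shift cm [-0.07 -0.04  0.26] turn z 0.00039236325052621757
```

View pics/side3.png

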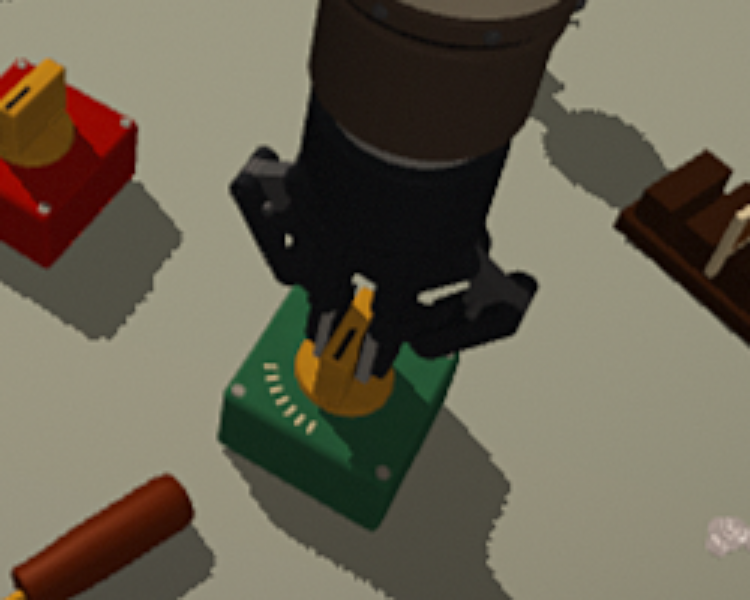

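The picture shows both pads on the bar at (340,345) in the enlarged crop, with low forces. Next I turn it clockwise, in two stages.

>>> move_arm:
  deltas: "0 0 0 0 0 0.1;0 0 0 0 0 0.1;0 0 0 0 0 0.1;0 0 0 0 0 0.1;0 0 0 0 0 0.1;0 0 0 0 0 0"

```text
clock: 6.58
position: [514.3, -229.4, 61.6]
ee_rot: [0.999, -0.05, 0.0, 0.0]
contact_force: [0.6, -4.5, 3.1]
gripper_width: 12.8
```

```bash
python3 -c "
from go import *
to(513.5,-229.3,59,22.8-58)"
```

```text
t 6.575 pos [ 514.3 -229.4   61.6] yaw -5.76 z [ 0. -0. -1.] F [ 0.6 -4.5  3.1] T [-1.088  0.166  0.055] w 12.794735604490262 j [-0.13  0.46 -0.36  0.   -0.75  1.6 ]
tool shift cm [-0.08 -0.    0.26] turn z 0.5139102890581855
```

>>> move_arm:
  deltas: "0 0 0 0 0 0.1;0 0 0 0 0 0.1;0 0 0 0 0 0.1;0 0 0 0 0 0.1;0 0 0 0 0 0.1;0 0 0 0 0 0.02;0 0 0 0 0 0;0 0 0 0 0 0;0 0 0 0 0 0;0 0 0 0 0 0"

```text
clock: 7.82
position: [514.4, -229.4, 61.6]
ee_rot: [0.952, -0.305, 0.0, 0.0]
contact_force: [-0.8, -5.6, 3.4]
gripper_width: 13.3
```

```bash
python3 -c "
from go import *
to(513.5,-229.3,59,22.8-58)
from bench import eyes
import cv2,pickle
p=eyes.get_image('side');pickle.dump(p,open('side4.pkl','wb'));cv2.imwrite('pics/side4.png',cv2.resize(p['pixels'][200:,300:550],None,fx=3,fy=3))"
```

```text
t 7.825 pos [ 514.4 -229.4   61.6] yaw -35.51 z [ 0.001 -0.001 -1.   ] F [-0.8 -5.6  3.4] T [-1.49   0.169  0.087] w 13.289183421405465 j [-0.13  0.46 -0.36  0.   -0.75  1.08]
tool shift cm [-0.08  0.04  0.26] turn z -0.005326776217107421
```

View pics/side4.png

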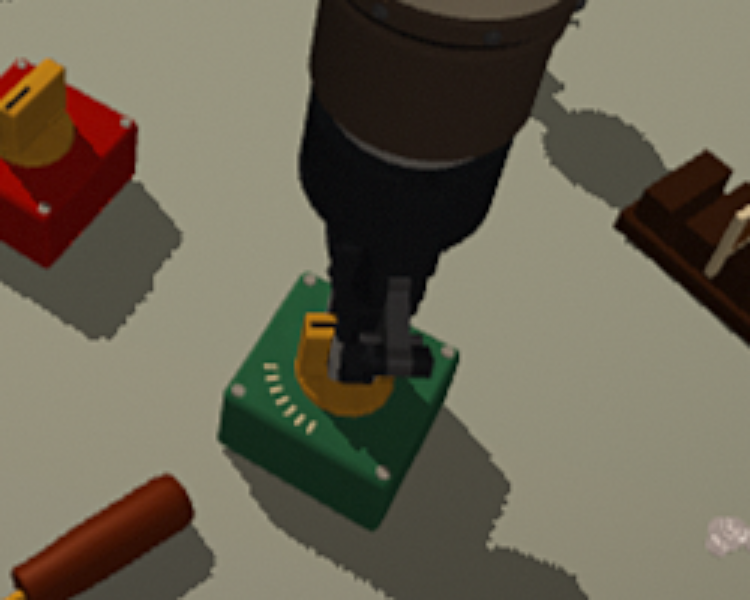

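The knob turned with the fingers: the marker end is now at (320,322) in the crop, about 58° round. I'll press lightly on the stop, then open and lift.

>>> move_arm:
  deltas: "0 0 0 0 0 0.04;0 0 0 0 0 0;0 0 0 0 0 0;0 0 0 0 0 0"

```text
clock: 8.38
position: [514.4, -229.4, 61.6]
ee_rot: [0.946, -0.324, 0.0, 0.0]
contact_force: [0.1, -5.6, 3.4]
gripper_width: 12.8
```

```bash
python3 -c "
from go import *
to(513.5,-229.3,59,22.8-58)"
```

```text
t 8.375 pos [ 514.4 -229.4   61.6] yaw -37.76 z [ 0.    -0.001 -1.   ] F [ 0.1 -5.6  3.4] T [-1.485  0.174  0.237] w 12.805211584994787 j [-0.13  0.46 -0.36  0.   -0.75  1.04]
tool shift cm [-0.08  0.04  0.26] turn z -0.044599653695822195
```

>>> move_arm:
  deltas: "0 0 0 0 0 0;0 0 0 0 0 0;0 0 0 0 0 0;0 0 0 0 0 0;0 0 0 0 0 0;0 0 0 0 0 0;0 0 0 0 0 0;0 0 0 0 0 0;0 0 0 0 0 0;0 0 0 0 0 0"
  grip: 8.54

```text
clock: 9.62
position: [514.2, -229.1, 61.3]
ee_rot: [0.946, -0.325, 0.0, -0.0]
contact_force: [-0.0, 0.1, -1.0]
gripper_width: 85.2
```

>>> move_arm:
  deltas: "0 0 -2 0 0 0;0 0 -4 0 0 0;0 0 -4 0 0 0;0 0 -4 0 0 0;0 0 -3 0 0 0;0 0 0 0 0 0;0 0 0 0 0 0;0 0 0 0 0 0"

```text
clock: 10.62
position: [513.5, -228.9, 229.9]
ee_rot: [0.946, -0.325, -0.001, 0.0]
contact_force: [0.6, -0.5, 0.1]
gripper_width: 85.3
```

```bash
python3 - <<'E'
from go import *
to(513.5,-229.3,59,22.8-58)
from bench import eyes
import cv2
p=eyes.get_image('side');cv2.imwrite('pics/side5.png',p['pixels']);W=cloud(p)
for nm,c in(('green',(511,-230)),('red',(468,-30)),('blue',(557,210))):
    m=(np.hypot(W[...,0]-c[0],W[...,1]-c[1])<40)&(W[...,2]>76)&(W[...,2]<100)
    q=W[m]; print(nm,len(q),cv2.minAreaRect(q[:,:2].astype(np.float32)))
E
```

```text
t 10.625 pos [ 513.5 -228.9  229.9] yaw -37.92 z [-0.003  0.001 -1.   ] F [ 0.6 -0.5  0.1] T [-0.038  0.007  0.032] w 85.27707562919912 j [-0.13  0.28 -0.15 -0.   -1.14  1.04]
tool shift cm [7.000e-02 1.000e-02 1.709e+01] turn z -0.047538893546680394
green 356 ((511.7807922363281, -230.08921813964844), (44.585086822509766, 14.146072387695312), 23.420337677001953)
red 284 ((467.4815368652344, -29.61406707763672), (43.99131393432617, 15.080985069274902), 18.652267456054688)
blue 181 ((556.9330444335938, 209.4198760986328), (44.30806350708008, 16.157209396362305), 13.013510704040527)
```

View pics/side5.png

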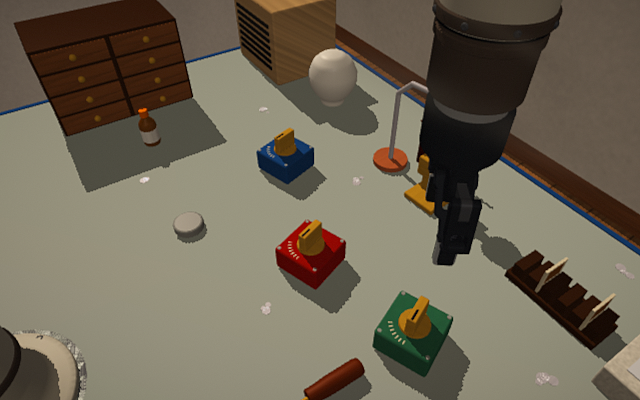

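The picture shows the green knob back at rest at (415,315), the red and blue knobs looking as before, and the gripper well clear at (450,220). The wrist moment about z jumped from 0.09 to 0.24 N m on the last small turn, so the stop was reached.

```bash
python3 -c "
from bench import arm
arm.job_done()"
```

```text
the job is handed in; nothing more can be done
```

I turned the green box's knob clockwise to its stop, let it spring back to rest, and handed the job in at about 10.7 s of the 32 s allowed. The hand-in reports no verdict.

- **Turn to the stop:** I gripped the bar at a yaw of 22.8° and turned it to -37.8°, just over 60°. It stayed past the 10-degree margin for about 1 s. The twisting moment rose sharply on the last small turn, from 0.09 to 0.24 N m, so it was against the stop.
- **Back at rest:** after opening and lifting, the green bar measured 23.4° in the side camera, against 23.3° before.
- **Other knobs:** the arm never touched them. Red measured 18.7°, against 19.0° before. Blue measured 13.0°, against 16.8° before. I put the blue difference down to sparse depth points at that range, as it looks unchanged in the picture.
- **Clearance and forces:** the gripper is open about 140 mm above the knob, with wrist force near zero. The highest wrist force I read was about 7 N.
- **Camera disagreement:** the two cameras placed the green knob about 4 mm apart in x. I used the average, and the grip closed cleanly on it.

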